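# Measure the backlash of a grinder rest's feed screw on its dial

### The job

Measure the backlash in the feed screw of the grinder's work rest (its slide is already locked). Turn the crank gently clockwise, seen from above, until the free play is gone and the thread bears, let go, and without backing the crank off turn the dial ring by its wing screw so that the wing stands squarely over the index pointer; then take the crank back anticlockwise, only as far as it bears lightly on the other side, and leave it there so that the dial shows the free play. Never force the crank against the locked screw, and leave the other things on the bench where they lie.

Things in the scene. Friction and masses are not known exactly. Their poses are not given: they have to be found in the camera images.
- slide: Work-rest slide, bolted down: grey column on a 150 x 150 mm foot, its carriage locked. Origin: on the vertical screw axis at bench level; x along the index pointer, z up; yaw within 0.3 rad. Bearing plate on top 90 x 80 mm, 179 mm above the bench. A green grinder stands at its +y side: 120 mm or more from the axis, below 250 mm. Crank, grip and dial belong to it.
- axis (a point): Point on the screw axis, which is the axis of crank and dial, 222 mm above the bench, the middle height of the wing screw; axes as slide.
- index (a point): Tip of the fixed index pointer, a dark bar 4 mm wide below the dial, reaching from the boss straight out along the slide's x to 68 mm from the axis; its top is 198 mm above the bench, 5 mm below the wing screw.
- grip_mid (a point): Middle of the crank's upright black grip (22 mm diameter, from 245 to 305 mm above the bench), 277 mm above the bench, 80 mm from the screw axis; the grip starts within 0.7 rad of the slide's -x side. It spins freely on its pin, so it can be pinched and carried along the circle.
- crank: Steel crank on the screw axis; its -x axis points along the arm (20 mm wide, top 244 mm above the bench) to the grip. In its free play it turns with a light drag of 2 to 3 N at the grip and stays where left. The free play is well under a quarter turn; where its two ends lie differs each time and cannot be seen, the crank starts anywhere in it.
- hub (a point): Top of the crank hub on the axis, 253 mm above the bench. How the crank feels at each end of its free play: the thread bears on the locked nut and it stiffens springily, by nearly 2 N per mm at the grip. 6 to 8 N in all at the grip is bearing, 12 N is forcing it. Let go there, it springs back by about 1 mm and stays bearing.
- dial: Graduated aluminium ring, 68 mm diameter, under the crank hub; 50 graduations a turn, 0.126 rad each. Its x axis is its zero line and passes through the wing screw. It sits on the crank's hub by light friction (0.8 N at the wing) and turns along with the crank unless the wing is moved by itself. It can turn on the hub about 1.8 rad clockwise from its start.
- wing (a point): Middle of the flat steel wing screw over the dial's zero line: 10 mm thick, 22 mm long radially (40 to 62 mm from the axis), 30 mm tall (206 to 236 mm above the bench). This point is 50 mm from the axis, 222 mm above the bench. With the crank at its clockwise end, the wing stands 12 to 50 mm (along its circle) from the pointer, on the slide's +y side.
- feed_nut (a joint): Give of the feed nut along the screw, inside the locked carriage, m; 0 in the free play. Crank bearing clockwise (from above) presses it up (+), anticlockwise down (-), by hundredths of a mm: at most 0.016 mm is left after letting go, 0.02 mm at 7 N, 0.047 mm at 12 N on the grip. Out of sight, and readings are far too coarse to show it; the force tells.
- blank: Bystander: flat dark steel blade blank, 260 x 30 x 5 mm, lying right of the slide. Origin under the middle of its broad 200 mm part.
- stone: Bystander: grey sharpening stone 120 x 45 x 24 mm, lying near the slide. Origin under its centre.
- gauge: Bystander: small steel angle gauge, 50 x 50 x 4 mm with a 60 mm arm, lying near the slide. Origin under its plate.
- knife: Bystander: knife 260 mm long with wooden handle, lying left on the bench. Origin under its middle.
- spare_wheel: Bystander: spare grinding wheel, 150 mm diameter, 25 mm thick, lying right on the bench. Origin under its centre.
- driver: Bystander: 200 mm screwdriver lying right on the bench. Origin under its middle.

How it is judged:
On the way, in this order (a step that is already met when the one before it is completed fails the run):
1. the crank has been turned clockwise until the screw bears (value of joint feed_nut above 3e-06 m), for 0.2 s.
2. with the crank let go and still bearing clockwise, the dial stands at zero (wing over the index pointer within 3 mm, half a graduation) and is let go (value of joint feed_nut above 3e-06 m and y of wing in the frame of axis between -0.003 and 0.003 m and x of wing in the frame of axis above 0 m and contact force between the fingers and slide below 0.1 N), for 0.2 s.
At the end, for the whole second after the job is handed in: Crank let go, resting against the anticlockwise end of its play (feed nut pressed down at least 0.003 mm); the dial, zeroed within 3 mm at the wing with the crank bearing clockwise, now shows the true free play to within a graduation (6 mm at the wing); nothing moves (value of joint feed_nut below -3e-06 m and x of wing in the frame of axis between 0.0244 and 0.0341 m and y of wing in the frame of axis above 0 m and velocity of joint feed_nut between -0.001 and 0.001 m/s); the robot touches nothing.
It fails at once if the crank was forced against the locked screw (feed nut pressed by more than 0.047 mm, about 12 N at the grip) (value of joint feed_nut above 4.7e-05 m or value of joint feed_nut below -4.7e-05 m).
It fails at once if a bystander was disturbed (moved more than 20 mm) (distance of any of blank, stone, gauge, knife, spare_wheel, driver from where it was at the start of the episode above 0.02 m).
It also fails if it takes over 72 s, if anything falls off the work surface, if the arm or the gripper's body presses on something with over 40 N, if the wrist force passes 120 N, or if a joint passes its speed limit or range.

### The arm

A 7-joint arm with a two-finger parallel gripper is mounted at the origin on the work surface. World frame = base frame: x ahead of the robot, y to its left, z up, the work surface at z = 0. Lengths are in m, angles in rad, forces in N, time in s.
With the tool pointing down it reaches from about 0.4 to 0.85 m from the base axis. Payload 10.4 kg.
Tool frame: the origin (TCP) lies on the centre line of the jaws, within the pads' length; the fingertips stand 8 mm ahead of it and the grasp point (between the pads) lies 11 mm behind it (r.finger_overhang is the distance from the TCP to the fingertips, in m); z points along the fingers, y is the line along which they close (so a half turn about z gives the same grasp; the last joint's range is limited). The gripper opens to 87 mm and grips with 3 to 60 N. Pads are 19 mm wide; open, the fingers measure 117 mm over their backs; the gripper's body (75 mm by 190 mm) begins 51 mm behind the grasp point.
Start: joints at [-1.345, 0.332, -0.065, 1.46, 0.022, 1.35, -0.088], TCP at [0.154, 0.606, 0.231] pointing down, gripper open.
Joint ranges: [-2.6, 2.6], [-0.5, 2.12], [-1.47, 1.34], [0.16, 2.42], [-1.27, 4.41], [0.06, 2.06], [-2.6, 2.6]. Speed limits (rad/s): [2.22, 2.22, 2.79, 2.79, 3.14, 3.14, 3.14].

### API

Orientations are given as a unit quaternion [x, y, z, w].
In Python, from bench import r, vision gives the robot as it stands.
- The arm moves only by the tool drive_tool, never from a script. Its argument "series" is a list of rows, each a list of 2 entries, a list of its own where there are three numbers: the shift along the world's x, y, z in cm, then the turn about the world's z in degrees. A call has exactly 10 rows; each row shifts and turns the commanded pose from where the row before left it; what a row does not reach is not made up. A row lasts 1/8 s, in which the tool goes at most 62.5 mm and 10.7 degrees, less where a joint would pass 70% of its speed; a pose out of reach is approached as far as the arm can. A call with a gripper value outside its range is refused whole. "hand" is the closure, from 0 (fully open) to 1 (shut), set as the call begins (left out, the last holds). The fingers move at their own pace and stop on an object; "newtons" is the grip in N (left out, the last holds). Time passes only in rows, so rows that do not move let the fingers close, or fill a call up. It gives the time, the measured TCP pose, the force, the opening and the grip force at its end, in the units of the state.
- r.read_state(): the state, without advancing time (a new reading comes with each control period).
- vision.camera(name): name is "side" or "top" or "wrist"; returns a dict with "color" (384x512x3 uint8, red, green, blue), "intrinsics" (3x3 intrinsics, pixels), "R" (3x3) and "t" (3): a world point X has camera coordinates R X + t; the wrist camera has in their place "mount" (4x4, takes a point from camera to tool coordinates, whose origin is the TCP and whose axes are the flange's). Camera axes: x right, y down, z forward; pixel columns grow to the right and rows downward; lengths in m; the calibration is good to about 2 mm. A picture is of the moment at which its call begins: read the wrist's pose just before it. There is no depth.
- r.close_job(): hands the job in; it is judged then, once.
The state is a dict: "time": time; "joint_positions": joint angles; "joint_vel": joint speeds; "joint_torque": joint torques, N m; "ee_pos": TCP position; "eef_rot": TCP orientation; "ft_force": force on the tool from outside, world axes, zero at the start; "torque": the same for the moment, N m; "width": finger opening in m; "grip_force": force on a finger pad.
Only numpy, scipy, OpenCV 4.12 (cv2) and the standard library are available. Lean on these libraries where they do the work, as an engineer would, in place of code of your own. Each camera call takes 0.05 s, during which the arm holds its last target. There are 200 camera calls.

## Working session

There is one attempt and no reset: what is moved stays moved. The work goes in short steps, Python scripts to look and compute and a tool call to move; the robot and the scene stay as the last step left them, time stands still between calls to the robot, and variables do not carry over. Pictures are saved under pics/ and viewed, at most 10 in all, crops included, and the job is handed in when it is done.

Besides the shell and the picture viewer there is one more tool, called after "Call:" by a JSON object that holds its "api" and its "payload". drive_tool: Moves the arm, as the interface text tells. Its arguments: {"type":"object","properties":{"series":{"type":"array"},"hand":{"type":"number"},"newtons":{"type":"number"}},"required":["series"]}

```bash
mkdir -p pics; python3 - <<'E'
from bench import r,vision
import cv2,numpy as np
s=r.read_state();print({k:np.round(v,3).tolist() for k,v in s.items()})
for n in("top","side"):
    c=vision.camera(n);cv2.imwrite(f"pics/{n}0.png",cv2.resize(c["color"][:,:,::-1],(800,600),interpolation=cv2.INTER_CUBIC))
    print(n,c["intrinsics"],np.round(c["R"],4).tolist(),c["t"], -c["R"].T@c["t"])
c=vision.camera("wrist");print(c["mount"],c["intrinsics"])
E
```

```text
{'time': 0.0, 'joint_positions': [-1.345, 0.333, -0.065, 1.461, 0.022, 1.35, -0.088], 'joint_vel': [-0.001, -0.001, -0.0, -0.0, 0.002, 0.001, -0.001], 'joint_torque': [0.0, -62.325, 0.025, -38.989, -0.061, 0.04, 0.0], 'ee_pos': [0.154, 0.605, 0.23], 'eef_rot': [0.124, 0.992, -0.001, -0.0], 'ft_force': [-0.281, -1.066, 0.794], 'torque': [-0.052, -0.027, 0.006], 'grip_force': 0.0, 'width': 0.087}
top [[460.43884639   0.         258.22182496]
 [  0.         460.43884639 191.95937552]
 [  0.           0.           1.        ]] [[-0.0093, -1.0, 0.0036], [-0.9936, 0.0089, -0.1125], [0.1125, -0.0046, -0.9936]] [-0.04782839  0.59076124  1.70938418] [ 0.39426183 -0.0451725   1.76516224]
side [[426.82650942   0.         253.74096014]
 [  0.         426.82650942 197.0722625 ]
 [  0.           0.           1.        ]] [[-0.7945, -0.6071, 0.0117], [-0.4528, 0.5796, -0.6775], [0.4046, -0.5436, -0.7354]] [0.40510807 0.40870517 1.35862419] [-0.04272287  0.74765285  1.27129938]
[[ 6.37512089e-04 -9.68155202e-01 -2.50349953e-01  6.73220335e-02]
 [ 9.99999678e-01  7.39299113e-04 -3.12540095e-04  8.09077905e-04]
 [ 4.87670817e-04 -2.50349673e-01  9.68155361e-01 -1.52980883e-01]
 [ 0.00000000e+00  0.00000000e+00  0.00000000e+00  1.00000000e+00]] [[282.00170642   0.         250.98384627]
 [  0.         282.00170642 193.17098735]
 [  0.           0.           1.        ]]
```

View pics/top0.png

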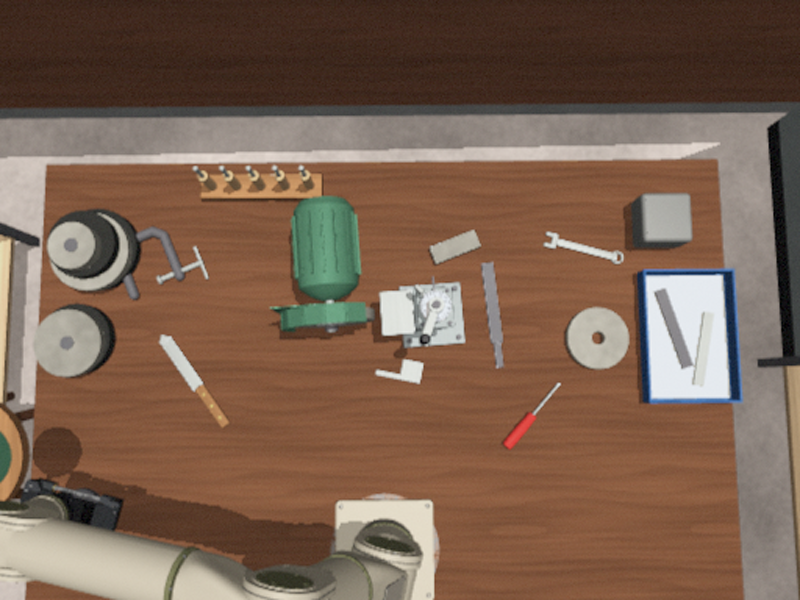

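View pics/side0.png

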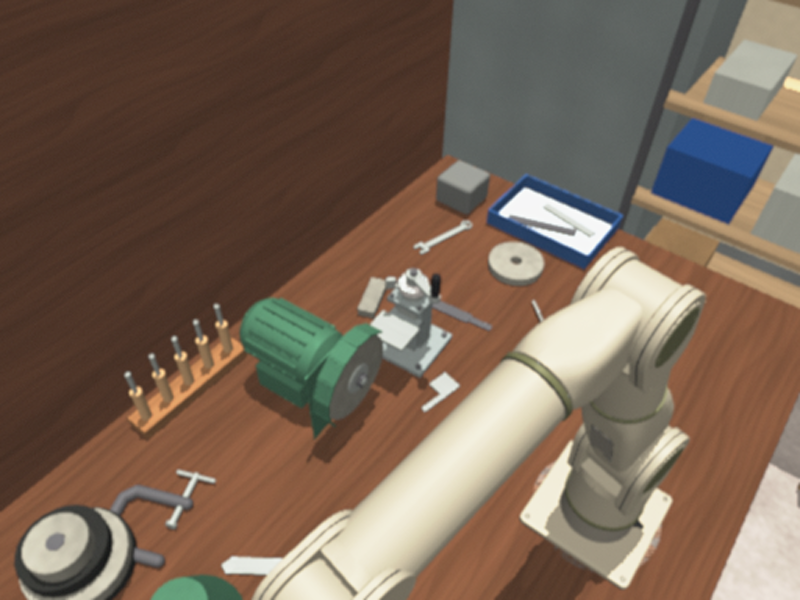

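The slide is near top-view px (435,305) and its grip near (425,340), on the robot side. The grinder is to its left (+y). I'll zoom in.

```bash
cat > h.py <<'E'
from bench import r,vision
import cv2,numpy as np
from scipy.spatial.transform import Rotation as Rot
def px2w(c,u,v,z):
    if "mount" in c: R,t=c["Rw"],c["tw"]
    else: R,t=c["R"],c["t"]
    d=R.T@np.linalg.inv(c["intrinsics"])@[u,v,1]; o=-R.T@t
    return o+d*(z-o[2])/d[2]
def wrist():
    s=r.read_state(); c=vision.camera("wrist")
    T=np.eye(4);T[:3,:3]=Rot.from_quat(s["eef_rot"]).as_matrix();T[:3,3]=s["ee_pos"]
    W=np.linalg.inv(T@c["mount"]);c["Rw"],c["tw"]=W[:3,:3],W[:3,3];return c
def w2px(c,X):
    R,t=(c["Rw"],c["tw"]) if "mount" in c else (c["R"],c["t"])
    p=c["intrinsics"]@(R@np.array(X)+t);return p[:2]/p[2]
E
python3 - <<'E'
from h import *
c=vision.camera("top");i=c["color"][165:240,235:315,::-1]
cv2.imwrite("pics/topc.png",cv2.resize(i,None,fx=8,fy=8,interpolation=cv2.INTER_CUBIC))
for u,v,z in((279,195,.25),(272,217,.305)):print(px2w(c,u,v,z))
E
```

```text
[ 0.55504255 -0.12088487  0.25      ]
[ 0.47922616 -0.09491639  0.305     ]
```

View pics/topc.png

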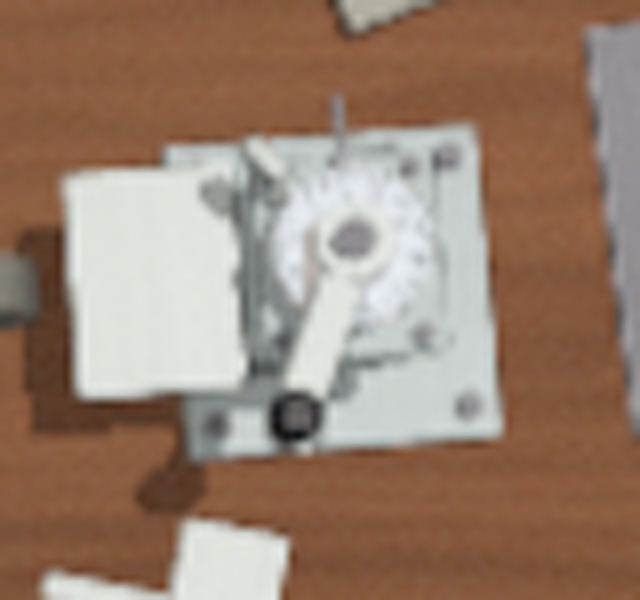

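```bash
python3 - <<'E'
from h import *
c=vision.camera("top")
P={}
for n,u,v,z in(("hub",352,238,.253),("grip",296,415,.305),("idx",338,96,.196),("wing",265,158,.236),("f1",165,148,.01),("f2",475,125,.01),("f3",503,437,.01),("f4",190,460,.01)):
    P[n]=px2w(c,235+(u-3.5)/8,165+(v-3.5)/8,z);print(n,P[n].round(4))
f=np.mean([P[k] for k in("f1","f2","f3","f4")],0);print(f)
for a,b in(("f4","f1"),("f3","f2"),("hub","idx"),("hub","wing"),("hub","grip")):
    d=P[b]-P[a];print(a,b,np.hypot(*d[:2]),np.arctan2(d[1],d[0]))
s=r.read_state();print(s["time"])
E
```

```text
hub [ 0.557  -0.1193  0.253 ]
grip [ 0.481  -0.0936  0.305 ]
idx [ 0.6247 -0.117   0.196 ]
wing [ 0.5929 -0.0842  0.236 ]
f1 [ 0.6275 -0.042   0.01  ]
f2 [ 0.6373 -0.1912  0.01  ]
f3 [ 0.4872 -0.2018  0.01  ]
f4 [ 0.4776 -0.0526  0.01  ]
[ 0.55738768 -0.12190167  0.01      ]
f4 f1 0.15026916222081124 0.07069180250140207
f3 f2 0.15052725891371652 0.07071686873013541
hub idx 0.06769837060890227 0.034759142658731604
hub wing 0.05016793540549221 0.775148344624386
hub grip 0.08024811394183413 2.8146529076951596
0.25
```

Call:
{"api": "drive_tool", "payload": {"series": [[[2.7,-3,1.7],-5],[[2.7,-3,1.7],-5],[[2.7,-3,1.7],-5],[[2.7,-3,1.7],-5],[[2.7,-3,1.7],-5],[[2.7,-3,1.7],-5],[[2.7,-3,1.7],-5],[[2.7,-3,1.7],-5],[[2.7,-3,1.7],-5],[[2.7,-3,1.7],-5]], "hand": 0.45, "newtons": 6}}

```text
time: 1.5
ee_pos: [0.4249, 0.304, 0.4014]
eef_rot: [0.534, 0.846, 0.0, -0.0]
ft_force: [-0.5, -0.3, 0.2]
width: 0.0481
grip_force: 0.0
```

Call:
{"api": "drive_tool", "payload": {"series": [[[0.7,-4.4,0],-4.9],[[0.7,-4.4,0],-4.9],[[0.7,-4.4,0],-4.9],[[0.7,-4.4,0],-4.9],[[0.7,-4.4,0],-4.9],[[0.7,-4.4,0],-4.9],[[0.7,-4.4,0],-4.9],[[0.7,-4.4,0],-4.9],[[0.7,-4.4,0],-4.9],[[0,0,0],0]]}}

```text
time: 2.75
ee_pos: [0.4864, -0.0946, 0.401]
eef_rot: [0.813, 0.582, 0.0, 0.0]
ft_force: [0.4, 0.5, 0.4]
width: 0.0479
grip_force: 0.0
```

```bash
python3 - <<'E'
from h import *
c=wrist();i=c["color"][:,:,::-1]
cv2.imwrite("pics/w1.png",cv2.resize(i,(800,600),interpolation=cv2.INTER_CUBIC))
for n,X in(("hub",(.557,-.120,.253)),("grip",(.481,-.0936,.305)),("wing",(.5925,-.0845,.236)),("idx",(.625,-.116,.198))):print(n,w2px(c,X)*800/512)
print(Rot.from_quat(r.read_state()["eef_rot"]).as_matrix()[:,1])
E
```

```text
hub [497.85062932 291.12724002]
grip [381.58910965 310.42518846]
wing [527.07623472 224.1880583 ]
idx [561.79770882 244.70400923]
[ 9.47772201e-01 -3.18948032e-01  8.26474248e-05]
```

View pics/w1.png

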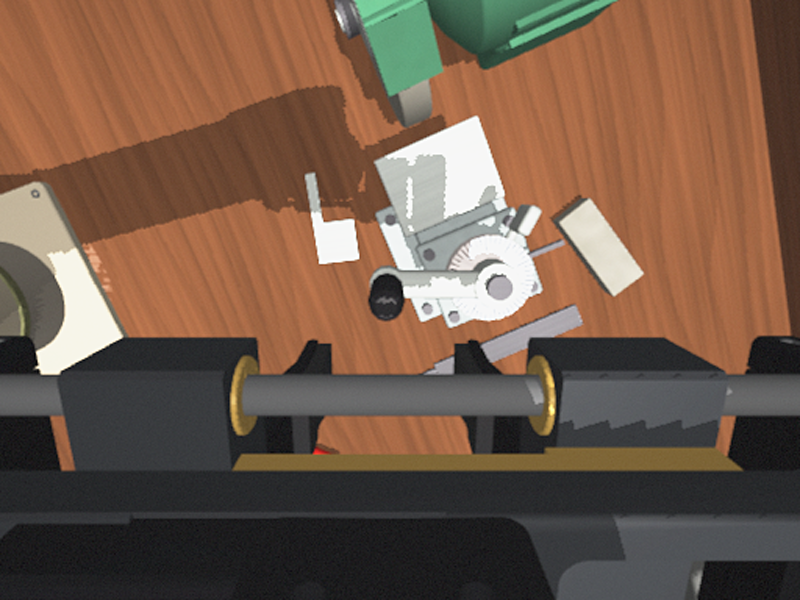

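Wrist view: hub at (499,287), grip top at (386,301) and pointer tip at (563,241). The wing top is near (530,213), up and left of the pointer.

```bash
python3 - <<'E'
from h import *
c=wrist()
for n,u,v,z in(("hub",499,286.5,.253),("grip",386,301,.305),("idx",563.5,241,.198),("wing",531,213,.236)):
    print(n,px2w(c,u*.64,v*.64,z).round(4))
E
```

```text
hub [ 0.5588 -0.1142  0.253 ]
grip [ 0.4854 -0.0865  0.305 ]
idx [ 0.6271 -0.1103  0.198 ]
wing [ 0.5971 -0.0748  0.236 ]
```

Call:
{"api": "drive_tool", "payload": {"series": [[[-0.3,0.4,-1],0],[[0,0,-2],0],[[0,0,-2],0],[[0,0,-2],0],[[0,0,-2],0],[[0,0,-2],0],[[0,0,-1.2],0],[[0,0,-0.8],0],[[0,0,0],0],[[0,0,0],0]]}}

```text
time: 4.1
ee_pos: [0.4842, -0.0862, 0.2711]
eef_rot: [0.811, 0.585, 0.0, 0.0]
ft_force: [-0.1, -0.1, 0.4]
width: 0.0479
grip_force: 0.0
```

```bash
python3 - <<'E'
from h import *
c=wrist();i=c["color"][:,:,::-1]
cv2.imwrite("pics/w2.png",cv2.resize(i,(800,600),interpolation=cv2.INTER_CUBIC))
for n,X in(("hub",(.557,-.120,.253)),("grip",(.483,-.09,.305)),("idx",(.625,-.116,.198))):print(n,w2px(c,X)*800/512)
print(r.read_state()["joint_positions"])
E
```

```text
hub [580.43734233 379.29108386]
grip [390.86947856 435.57994655]
idx [661.96535626 291.34768587]
[-0.59151792 -0.01601599  0.6775005   1.77113012  0.01008887  1.3820239
 -0.23635237]
```

View pics/w2.png

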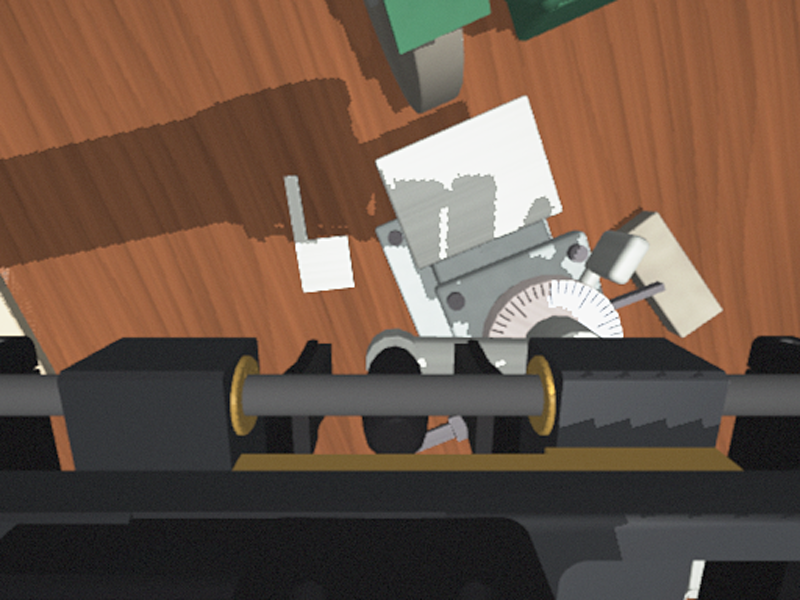

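Grip sits centred between the fingers (image x≈396). Closing gently.

Call:
{"api": "drive_tool", "payload": {"series": [[[0,0,0],0],[[0,0,0],0],[[0,0,0],0],[[0,0,0],0],[[0,0,0],0],[[0,0,0],0],[[0,0,0],0],[[0,0,0],0],[[0,0,0],0],[[0,0,0],0]], "hand": 1, "newtons": 8}}

```text
time: 5.4
ee_pos: [0.484, -0.0863, 0.2706]
eef_rot: [0.811, 0.585, 0.0, 0.0]
ft_force: [6.5, -1.6, -2.0]
width: 0.0214
grip_force: 8.0
```

```bash
cat > arc.py <<'E'
import sys;from h import *
# arc.py cx cy dmm : shift in cm for moving along the circle by d mm (cw positive) at r=80
s=r.read_state();p=s["ee_pos"];a=np.arctan2(p[1]+.117,p[0]-.558);R=np.hypot(p[1]+.117,p[0]-.558)
print("angle",a,"R",R,"width",s["width"],s["grip_force"])
t=np.array([np.sin(a),-np.cos(a)]);print("tang F cw",s["ft_force"][:2]@t, "ft",s["ft_force"],s["torque"])
for d in map(float,sys.argv[1:]):
    b=a-d/80;q=np.array([.558+.08*np.cos(b),-.117+.08*np.sin(b)]);print(d,(q-p[:2])*100)
E
python3 arc.py 5 10 20 30 40 50 60
```

```text
angle 2.7479675863726785 R 0.08011611586581734 width 0.021427787002047078 7.993879305431619
tang F cw 1.0440374949840987 ft [ 6.51404825 -1.57478454 -2.03827972] [-0.44135227 -1.20185328  0.09088017]
5.0 [0.21679352 0.45101748]
10.0 [0.45090952 0.89272817]
20.0 [0.99951685 1.72802967]
30.0 [1.64798477 2.48841638]
40.0 [2.38619413 3.16202275]
50.0 [3.20262543 3.73833736]
60.0 [4.08453853 4.20836701]
```

Call:
{"api": "drive_tool", "payload": {"series": [[[0.03,0.03,0],-0.3],[[0.03,0.03,0],-0.3],[[0.03,0.03,0],-0.3],[[0.03,0.03,0],-0.3],[[0.03,0.03,0],-0.3],[[0.02,0.04,0],-0.3],[[0.02,0.04,0],-0.3],[[0.02,0.04,0],-0.3],[[0.02,0.04,0],-0.3],[[0.02,0.04,0],-0.3]]}}

```text
time: 6.65
ee_pos: [0.4862, -0.0826, 0.2706]
eef_rot: [0.826, 0.564, -0.0, -0.0]
ft_force: [-3.7, -1.3, 5.0]
width: 0.0215
grip_force: 8.0
```

```bash
python3 arc.py 4 8 12
```

```text
angle 2.69434367261864 R 0.07962175493472444 width 0.02148105569782077 7.992354487068951
tang F cw -2.7871086494920263 ft [-3.73841645 -1.29796006  4.98249214] [-0.64086834  0.84636632  0.00526312]
4.0 [0.14783305 0.37254049]
8.0 [0.3473445  0.71918419]
12.0 [0.56393158 1.05542325]
```

Call:
{"api": "drive_tool", "payload": {"series": [[[0.015,0.038,0],-0.3],[[0.015,0.038,0],-0.3],[[0.015,0.038,0],-0.3],[[0.015,0.038,0],-0.3],[[0.015,0.038,0],-0.3],[[0.015,0.038,0],-0.3],[[0.015,0.038,0],-0.3],[[0.015,0.038,0],-0.3],[[0.015,0.038,0],-0.3],[[0.015,0.038,0],-0.3]]}}

```text
time: 7.9
ee_pos: [0.488, -0.079, 0.2706]
eef_rot: [0.84, 0.542, 0.0, 0.0]
ft_force: [-1.5, -2.8, 3.6]
width: 0.0216
grip_force: 8.0
```

```bash
python3 arc.py 4 8 12
```

```text
angle 2.64416900265236 R 0.0796531309629711 width 0.021593763463834806 7.99454340885859
tang F cw -3.1966003751367777 ft [-1.51455271 -2.81505481  3.64769362] [-0.73874553  0.34063514 -0.0203563 ]
4.0 [0.16908863 0.36316015]
8.0 [0.38573444 0.69936137]
12.0 [0.61891255 1.02431466]
```

Call:
{"api": "drive_tool", "payload": {"series": [[[0.018,0.036,0],-0.3],[[0.018,0.036,0],-0.3],[[0.018,0.036,0],-0.3],[[0.018,0.036,0],-0.3],[[0.018,0.036,0],-0.3],[[0.018,0.036,0],-0.3],[[0.018,0.036,0],-0.3],[[0.018,0.036,0],-0.3],[[0.018,0.036,0],-0.3],[[0.018,0.036,0],-0.3]]}}

```text
time: 9.15
ee_pos: [0.4898, -0.0755, 0.2705]
eef_rot: [0.854, 0.52, 0.0, 0.0]
ft_force: [3.1, -5.4, -1.0]
width: 0.022
grip_force: 8.0
```

```bash
python3 arc.py 4 8
```

```text
angle 2.594456278791792 R 0.07981248022910097 width 0.022045869793617785 8.000332354567945
tang F cw -2.972878350165071 ft [ 3.11728517 -5.38001262 -0.99540883] [-1.22873965 -0.62682804  0.03009482]
4.0 [0.20053469 0.34601905]
8.0 [0.43361944 0.67103931]
```

Call:
{"api": "drive_tool", "payload": {"series": [[[0.026,0.031,0],-0.3],[[0.026,0.031,0],-0.3],[[0.026,0.031,0],-0.3],[[0.026,0.031,0],-0.3],[[0.026,0.031,0],-0.3],[[0.026,0.031,0],-0.3],[[0.026,0.031,0],-0.3],[[0.026,0.031,0],-0.3],[[0.026,0.031,0],-0.3],[[0.026,0.031,0],-0.3]]}}

```text
time: 10.4
ee_pos: [0.4919, -0.0726, 0.2705]
eef_rot: [0.868, 0.497, -0.0, -0.0]
ft_force: [-0.2, -4.9, 1.2]
width: 0.0216
grip_force: 8.0
```

```bash
sed -i 's/print("tang F cw"/print("radial out F",s["ft_force"][:2]@[np.cos(a),np.sin(a)]);&/' arc.py; python3 arc.py 4 8
```

```text
angle 2.55049537909654 R 0.07960052787999082 width 0.02158144280972231 8.001691310782917
radial out F -2.5652349140667177
tang F cw -4.2324011251015 ft [-0.22860985 -4.94382311  1.20501473] [-1.4526112   0.06947366 -0.01533967]
4.0 [0.19794833 0.34868343]
8.0 [0.44509147 0.66314636]
```

Call:
{"api": "drive_tool", "payload": {"series": [[[0.015,0.015,0],-0.2],[[0.015,0.015,0],-0.2],[[0.015,0.015,0],-0.2],[[0.015,0.015,0],-0.2],[[0.015,0.015,0],-0.2],[[0.015,0.015,0],-0.2],[[0.015,0.015,0],-0.2],[[0.015,0.015,0],-0.2],[[0.015,0.015,0],-0.2],[[0.015,0.015,0],-0.2]]}}

```text
time: 11.65
ee_pos: [0.4931, -0.0714, 0.2705]
eef_rot: [0.876, 0.482, -0.001, -0.0]
ft_force: [-4.0, -5.9, 2.6]
width: 0.0215
grip_force: 8.0
```

```bash
python3 arc.py 4 8
```

```text
angle 2.5288676759762194 R 0.07935210753707356 width 0.021535859760314406 8.003447801456787
radial out F -0.14428627008929729
tang F cw -7.1682854592692316 ft [-4.00443447 -5.94723798  2.63327706] [-1.59765408e+00  5.76177166e-01 -1.35498706e-03]
4.0 [0.1851198  0.35860767]
8.0 [0.43900572 0.66765234]
```

Tangential force is 7.2 N, so the crank is bearing clockwise. I'll let go, rise and move over the wing.

Call:
{"api": "drive_tool", "payload": {"series": [[[0,0,0],0],[[0,0,0],0],[[0,0,0],0],[[0,0,0],0],[[0,0,1],0],[[0,0,1.6],0],[[0,0,1.6],0],[[0,0,1.6],0],[[0,0,1.6],0],[[0,0,1.6],0]], "hand": 0.5}}

```text
time: 12.9
ee_pos: [0.4938, -0.0707, 0.3618]
eef_rot: [0.876, 0.482, 0.0, 0.0]
ft_force: [-0.8, 0.6, 0.1]
width: 0.0437
grip_force: 0.0
```

Call:
{"api": "drive_tool", "payload": {"series": [[[1.2,-0.2,0],-2.9],[[1.2,-0.2,0],-2.9],[[1.2,-0.2,0],-2.9],[[1.2,-0.2,0],-2.9],[[1.2,-0.2,0],-2.9],[[1.2,-0.2,0],-2.9],[[1.2,-0.2,0],-2.9],[[1.2,-0.2,0],-2.9],[[1.2,-0.2,0],-2.8],[[0,0,0],0]]}}

```text
time: 14.15
ee_pos: [0.6024, -0.0889, 0.3601]
eef_rot: [0.962, 0.272, -0.0, 0.0]
ft_force: [-0.4, 0.4, -0.2]
width: 0.0433
grip_force: 0.0
```

```bash
python3 - <<'E'
from h import *
c=wrist();i=c["color"][:,:,::-1]
cv2.imwrite("pics/w3.png",cv2.resize(i,(800,600),interpolation=cv2.INTER_CUBIC))
for n,X in(("hub",(.558,-.117,.253)),("wing",(.6014,-.0895,.236)),("idx",(.626,-.113,.198))):print(n,w2px(c,X)*800/512)
print(r.read_state()["ee_pos"],r.read_state()["joint_positions"])
E
```

```text
hub [392.96776109 384.06375949]
wing [391.87406463 299.73743597]
idx [437.05710148 275.43989047]
[ 0.60194554 -0.0889318   0.3602895 ] [-0.49549959  0.30999323  0.75636916  1.31303043 -0.21020164  1.59945048
 -0.78822588]
```

View pics/w3.png

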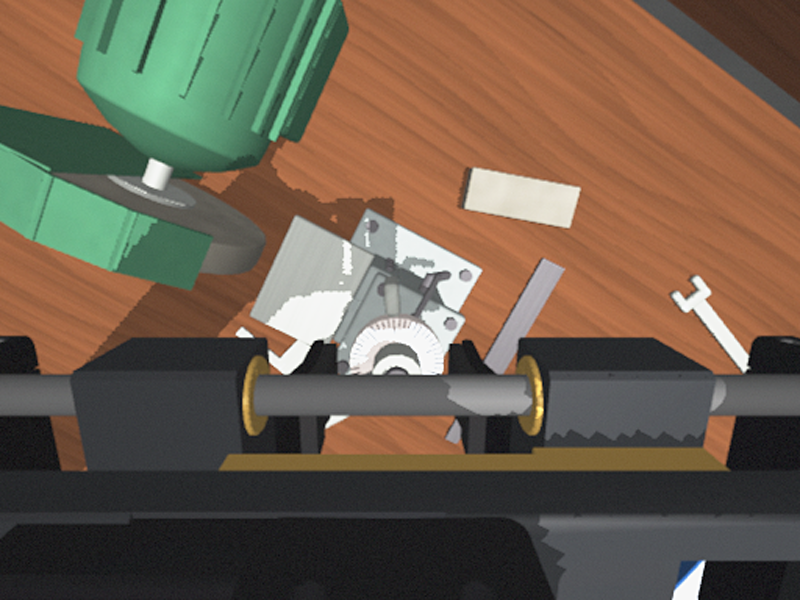

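The wing stands at about (391,290), in line with the finger centre, and the pointer is right of it at about (430,285). I'll descend and pinch it.

Call:
{"api": "drive_tool", "payload": {"series": [[[0,0,-2],0],[[0,0,-2],0],[[0,0,-2],0],[[0,0,-2],0],[[0,0,-2],0],[[0,0,-1.6],0],[[0,0,-1.4],0],[[0,0,-1],0],[[0,0,-0.4],0],[[0,0,0],0]]}}

```text
time: 15.45
ee_pos: [0.6018, -0.0888, 0.2166]
eef_rot: [0.962, 0.273, 0.0, 0.0]
ft_force: [0.1, 0.4, 0.0]
width: 0.0435
grip_force: 0.0
```

Call:
{"api": "drive_tool", "payload": {"series": [[[0,0,0],0],[[0,0,0],0],[[0,0,0],0],[[0,0,0],0],[[0,0,0],0],[[0,0,0],0],[[0,0,0],0],[[0,0,0],0],[[0,0,0],0],[[0,0,0],0]], "hand": 1, "newtons": 6}}

```text
time: 16.7
ee_pos: [0.6019, -0.0888, 0.2166]
eef_rot: [0.962, 0.273, 0.0, 0.0]
ft_force: [1.0, -1.6, -0.1]
width: 0.0109
grip_force: 6.0
```

```bash
python3 - <<'E'
from h import *
c=wrist();i=c["color"][:,:,::-1]
cv2.imwrite("pics/w4.png",cv2.resize(i[120:300,130:380],(800,576),interpolation=cv2.INTER_CUBIC))
for n,X in(("hub",(.558,-.117,.253)),("idx",(.626,-.113,.198))):print(n,(w2px(c,X)-[130,120])*3.2)
s=r.read_state();print(s["ee_pos"],s["ft_force"],Rot.from_quat(s["eef_rot"]).as_matrix()[:,1])
E
```

```text
hub [393.80207121 789.53249175]
idx [552.60654794 314.7207617 ]
[ 0.60186992 -0.08881582  0.2166356 ] [ 2.51942617 -1.04002865  0.50057686] [ 5.24575705e-01 -8.51363751e-01  3.06811132e-04]
```

View pics/w4.png

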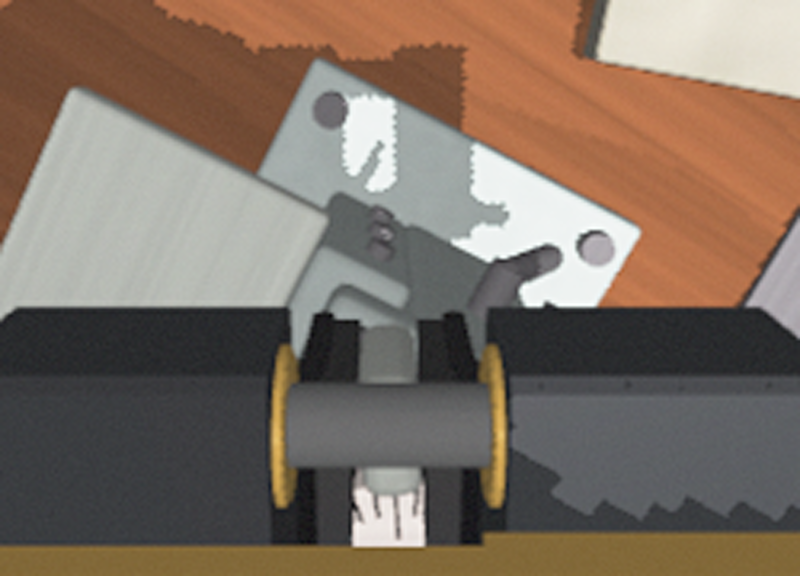

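The wing is pinched (10.9 mm). I'll carry it clockwise along its circle, about 27.6°, to the pointer line.

Call:
{"api": "drive_tool", "payload": {"series": [[[0.12,-0.21,0],-2.8],[[0.11,-0.22,0],-2.8],[[0.1,-0.22,0],-2.8],[[0.09,-0.23,0],-2.8],[[0.08,-0.23,0],-2.8],[[0.07,-0.23,0],-2.8],[[0.06,-0.24,0],-2.7],[[0.05,-0.24,0],-2.7],[[0.03,-0.24,0],-2.7],[[0.02,-0.24,0],-2.7]]}}

```text
time: 18.0
ee_pos: [0.6105, -0.1113, 0.2171]
eef_rot: [0.999, 0.035, 0.002, 0.0]
ft_force: [7.0, 0.9, 0.0]
width: 0.0109
grip_force: 6.2
```

Call:
{"api": "drive_tool", "payload": {"series": [[[0,0,0],0],[[0,0,0],0],[[0,0,0],0],[[0,0,0],0],[[0,0,0],0],[[0,0,0],0],[[0,0,2],0],[[0,0,2.5],0],[[0,0,2.5],0],[[0,0,2.5],0]], "hand": 0.5}}

```text
time: 19.25
ee_pos: [0.6092, -0.1119, 0.314]
eef_rot: [0.999, 0.035, 0.001, 0.0]
ft_force: [-0.9, 0.2, 0.0]
width: 0.0436
grip_force: 0.0
```

Call:
{"api": "drive_tool", "payload": {"series": [[[-0.5,1,2],0],[[-1,1,2],0],[[-1,1,1],0],[[-1,1,0],0],[[-1,1,0],0],[[-1,0.5,0],0],[[-1,0,0],0],[[-0.5,0,0],0],[[0,0,0],0],[[0,0,0],0]]}}

```text
time: 20.5
ee_pos: [0.5392, -0.0569, 0.3615]
eef_rot: [0.999, 0.035, 0.0, 0.0]
ft_force: [-0.0, -0.0, -0.5]
width: 0.0433
grip_force: 0.0
```

```bash
python3 - <<'E'
from h import *
c=wrist();i=c["color"][:,:,::-1]
cv2.imwrite("pics/w5f.png",i)
for n,X in(("hub",(.559,-.1155,.253)),("wing",(.6094,-.112,.236)),("idx",(.627,-.111,.198))):print(n,w2px(c,X))
import pickle;pickle.dump(c,open("w5.pkl","wb"))
t=vision.camera("top");cv2.imwrite("pics/t5f.png",t["color"][:,:,::-1])
print(r.read_state()["ee_pos"],r.read_state()["time"])
E
```

```text
hub [314.71830921 178.71307442]
wing [313.84435667 123.50186176]
idx [307.2982815  106.32175858]
[ 0.53927258 -0.05681532  0.36145442] 20.6
```

```bash
python3 - <<'E'
import cv2,numpy as np
w=cv2.imread("pics/w5f.png")[85:195,270:350];t=cv2.imread("pics/t5f.png")[165:220,255:297]
a=cv2.resize(w,None,fx=5,fy=5,interpolation=cv2.INTER_CUBIC);b=cv2.resize(t,None,fx=9,fy=10,interpolation=cv2.INTER_CUBIC)[:,:378]
b=cv2.resize(t,(378,550),interpolation=cv2.INTER_CUBIC)
cv2.imwrite("pics/c5.png",np.hstack([a,b]))
E
```

```text
(no output)
```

View pics/c5.png

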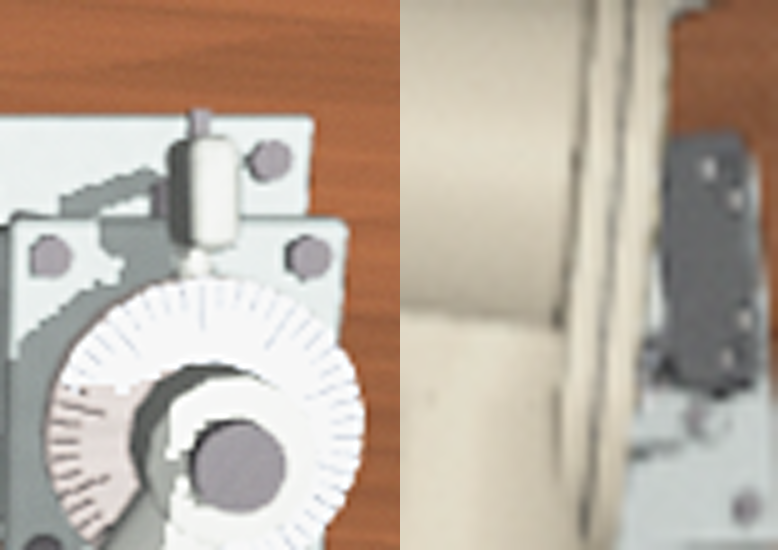

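```bash
python3 - <<'E'
from h import *
import pickle;c=pickle.load(open("w5.pkl","rb"))
P={n:px2w(c,270+(u-2)/5,85+(v-2)/5,z) for n,u,v,z in(("idx",200,110,.198),("wo",213,138,.236),("wi",216,243,.236),("hub",238,465,.253),("dialzero",203,300,.2285),("fl",313,118,.01),("fc",10,222,.179),("fd",347,222,.179))}
for k,v in P.items():print(k,v.round(4))
h=P["hub"]
for k in("idx","wo","wi"):
    d=P[k]-h;print(k,np.hypot(*d[:2]),np.arctan2(d[1],d[0]))
d=P["wo"]-P["wi"];print("wingdir",np.arctan2(d[1],d[0]));d=P["fc"]-P["fd"];print("plate y dir - pi/2",np.arctan2(d[1],d[0])-np.pi/2)
E
```

```text
idx [ 0.6269 -0.1135  0.198 ]
wo [ 0.6196 -0.1091  0.236 ]
wi [ 0.6003 -0.1121  0.236 ]
hub [ 0.5602 -0.1177  0.253 ]
dialzero [ 0.5888 -0.1126  0.2285]
fl [ 0.6387 -0.1894  0.01  ]
fc [ 0.6002 -0.0763  0.179 ]
fd [ 0.6058 -0.1543  0.179 ]
idx 0.06679428404806094 0.06292437500466722
wo 0.06003135124409149 0.14329259015936854
wi 0.04043713840830755 0.1380206412917931
wingdir 0.15417167045254218
plate y dir - pi/2 0.07092793399306574
```

The wing reads about 0.07 rad (3.5 mm) to the +y side of the pointer: wing line 0.14, pointer and plate 0.07. I'll regrasp and correct it.

Call:
{"api": "drive_tool", "payload": {"series": [[[0.9,-0.7,0],0.5],[[0.9,-0.7,0],0.5],[[0.9,-0.7,0],0.5],[[0.9,-0.7,0],0.5],[[0.9,-0.7,0],0.5],[[0.9,-0.7,0],0.5],[[0.9,-0.7,0],0.5],[[0.8,-0.5,0],0.5],[[0,0,-2.5],0],[[0,0,-2.5],0]]}}

```text
time: 21.85
ee_pos: [0.6105, -0.1111, 0.311]
eef_rot: [0.998, 0.07, 0.0, 0.0]
ft_force: [-0.4, -0.4, 0.4]
width: 0.0436
grip_force: 0.0
```

Call:
{"api": "drive_tool", "payload": {"series": [[[0,0,-1.5],0],[[0,0,-1.5],0],[[0,0,-1.5],0],[[0,0,-1.5],0],[[0,0,-1.5],0],[[0,0,-1],0],[[0,0,-0.7],0],[[0,0,-0.3],0],[[0,0,0],0],[[0,0,0],0]]}}

```text
time: 23.1
ee_pos: [0.6103, -0.1108, 0.217]
eef_rot: [0.998, 0.07, 0.0, 0.0]
ft_force: [0.2, 0.0, 0.9]
width: 0.0433
grip_force: 0.0
```

Call:
{"api": "drive_tool", "payload": {"series": [[[0,0,0],0],[[0,0,0],0],[[0,0,0],0],[[0,0,0],0],[[0,0,0],0],[[0,0,0],0],[[0,0,0],0],[[0,0,0],0],[[0,0,0],0],[[0,0,0],0]], "hand": 1}}

```text
time: 24.35
ee_pos: [0.6101, -0.1109, 0.2166]
eef_rot: [0.998, 0.07, 0.0, 0.0]
ft_force: [1.6, -1.3, 0.7]
width: 0.0101
grip_force: 6.0
```

Call:
{"api": "drive_tool", "payload": {"series": [[[0,-0.06,0],-0.7],[[0.01,-0.06,0],-0.7],[[0,-0.06,0],-0.7],[[0.01,-0.06,0],-0.7],[[0,-0.06,0],-0.7],[[0.01,-0.05,0],-0.5],[[0,0,0],0],[[0,0,0],0],[[0,0,0],0],[[0,0,0],0]]}}

```text
time: 25.6
ee_pos: [0.6105, -0.1143, 0.2167]
eef_rot: [0.999, 0.035, 0.0, 0.0]
ft_force: [2.9, -2.3, 1.2]
width: 0.01
grip_force: 6.0
```

Call:
{"api": "drive_tool", "payload": {"series": [[[0,0,0],0],[[0,0,0],0],[[0,0,0],0],[[0,0,0],0],[[0,0,0],0],[[0,0,0],0],[[0,0,2],0],[[0,0,2.5],0],[[0,0,2.5],0],[[0,0,2.5],0]], "hand": 0.5}}

```text
time: 26.85
ee_pos: [0.6105, -0.1144, 0.314]
eef_rot: [0.999, 0.035, 0.001, 0.0]
ft_force: [0.2, -0.6, 0.5]
width: 0.0436
grip_force: 0.0
```

Call:
{"api": "drive_tool", "payload": {"series": [[[-0.5,1,2],0],[[-1,1,2],0],[[-1,1,1],0],[[-1,1,0],0],[[-1,1,0],0],[[-1,0.8,0],0],[[-1,0,0],0],[[-0.5,0,0],0],[[0,0,0],0],[[0,0,0],0]]}}

```text
time: 28.1
ee_pos: [0.5405, -0.0564, 0.3616]
eef_rot: [0.999, 0.035, 0.0, 0.0]
ft_force: [0.2, 0.3, -0.3]
width: 0.0434
grip_force: 0.0
```

```bash
python3 - <<'E'
from h import *
c=wrist();i=c["color"][:,:,::-1]
import pickle;pickle.dump(c,open("w6.pkl","wb"))
cv2.imwrite("pics/c6.png",cv2.resize(i[85:195,230:370],None,fx=5,fy=5,interpolation=cv2.INTER_CUBIC))
E
```

View pics/c6.png

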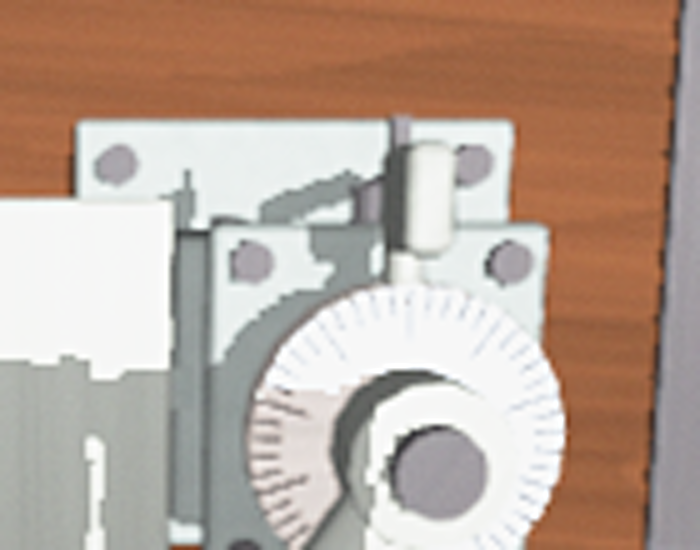

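```bash
python3 - <<'E'
from h import *
import pickle;c=pickle.load(open("w6.pkl","rb"))
P={n:px2w(c,230+(u-2)/5,85+(v-2)/5,z) for n,u,v,z in(("idx",401,118,.198),("wo",432,142,.236),("wi",431,253,.236),("hub",439,471,.253),("fc",213,228,.179),("fd",547,228,.179))}
h=P["hub"];print(h)
for k in("idx","wo","wi"):
    d=P[k]-h;print(k,P[k],np.hypot(*d[:2]),np.arctan2(d[1],d[0]))
d=P["wo"]-P["wi"];print("wingdir",np.arctan2(d[1],d[0]))
s=r.read_state();print(s["ee_pos"],s["time"])
E
```

```text
[ 0.56039404 -0.11762238  0.253     ]
idx [ 0.62657876 -0.11350667  0.198     ] 0.06631256119631042 0.06210531276000422
wo [ 0.62048267 -0.11241174  0.236     ] 0.06031412637881762 0.08649956840601032
wi [ 0.59990777 -0.11486133  0.236     ] 0.039610075987885435 0.06976240928263736
wingdir 0.11849936340421388
[ 0.54054792 -0.05639973  0.3614982 ] 28.15
```

The wing now stands within about 0.5 mm of the pointer line. Back to the grip.

Call:
{"api": "drive_tool", "payload": {"series": [[[-0.8,-0.26,0],8.6],[[-0.8,-0.26,0],8.6],[[-0.8,-0.26,0],8.6],[[-0.8,-0.26,0],8.6],[[-0.8,-0.26,0],8.6],[[-0.8,-0.26,0],9],[[0,0,0],0],[[0,0,-0.5],0],[[0,0,-1],0],[[0,0,-1],0]]}}

```text
time: 29.4
ee_pos: [0.4924, -0.0717, 0.3355]
eef_rot: [0.883, 0.469, -0.0, 0.0]
ft_force: [0.2, 0.8, 0.5]
width: 0.0434
grip_force: 0.0
```

Call:
{"api": "drive_tool", "payload": {"series": [[[0,0,-1.2],0],[[0,0,-1.2],0],[[0,0,-1.2],0],[[0,0,-1.2],0],[[0,0,-1],0],[[0,0,-0.6],0],[[0,0,-0.2],0],[[0,0,0],0],[[0,0,0],0],[[0,0,0],0]]}}

```text
time: 30.65
ee_pos: [0.4925, -0.0718, 0.2708]
eef_rot: [0.883, 0.47, 0.0, 0.0]
ft_force: [-1.0, 0.2, -0.3]
width: 0.0437
grip_force: 0.0
```

Call:
{"api": "drive_tool", "payload": {"series": [[[0,0,0],0],[[0,0,0],0],[[0,0,0],0],[[0,0,0],0],[[0,0,0],0],[[0,0,0],0],[[0,0,0],0],[[0,0,0],0],[[0,0,0],0],[[0,0,0],0]], "hand": 1, "newtons": 8}}

```text
time: 31.9
ee_pos: [0.4927, -0.0721, 0.2706]
eef_rot: [0.883, 0.47, 0.0, 0.0]
ft_force: [4.5, -1.9, -2.0]
width: 0.0215
grip_force: 8.0
```

```bash
sed -i 's/\.117/.1172/g;s/\.558/.5595/g' arc.py; python3 arc.py -5 -10 -15 -20 -25 -30 -35 -40 -45 -50 -55 -60 -65 -70
```

```text
angle 2.5476071709609505 R 0.08061618148514602 width 0.021485230646609954 7.976405401714146
radial out F -4.789264558413941
tang F cw 0.9407689626420435 ft [ 4.49546217 -1.90076856 -2.02124608] [-0.75041088 -1.00367125  0.07503816]
-5.0 [-0.21564353 -0.45731634]
-10.0 [-0.45542059 -0.89597976]
-15.0 [-0.66733087 -1.348763  ]
-20.0 [-0.85054686 -1.81389796]
-25.0 [-1.00435312 -2.28956829]
-30.0 [-1.12814902 -2.77391652]
-35.0 [-1.22145116 -3.26505127]
-40.0 [-1.28389518 -3.76105467]
-45.0 [-1.31523725 -4.25998984]
-50.0 [-1.31535497 -4.75990845]
-55.0 [-1.28424789 -5.25885833]
-60.0 [-1.22203747 -5.75489108]
-65.0 [-1.12896665 -6.24606972]
-70.0 [-1.00539887 -6.73047619]
```

Call:
{"api": "drive_tool", "payload": {"series": [[[-0.1,-0.23,0],1.8],[[-0.11,-0.23,0],1.8],[[-0.12,-0.22,0],1.8],[[-0.12,-0.22,0],1.8],[[-0.11,-0.22,0],1.8],[[-0.11,-0.23,0],1.8],[[-0.09,-0.23,0],1.8],[[-0.09,-0.24,0],1.8],[[-0.08,-0.24,0],1.8],[[-0.07,-0.24,0],1.8]]}}

```text
time: 33.15
ee_pos: [0.4818, -0.0949, 0.2706]
eef_rot: [0.798, 0.603, -0.0, -0.001]
ft_force: [-4.4, 4.3, 7.7]
width: 0.0217
grip_force: 8.0
```

```bash
python3 arc.py -5 -10 -15 -20 -25
```

```text
angle 2.8617298491690044 R 0.08087521384665843 width 0.0217304384629652 7.98645168018993
radial out F 5.4121301722955035
tang F cw 2.8710602359107362 ft [-4.40850714  4.25431601  7.72037607] [ 0.7936388   0.91619803 -0.07766505]
-5.0 [-0.03889358 -0.50872396]
-10.0 [-0.13139864 -1.00000946]
-15.0 [-0.19303773 -1.49611354]
-20.0 [-0.22357014 -1.99509891]
-25.0 [-0.22287666 -2.49501705]
```

Call:
{"api": "drive_tool", "payload": {"series": [[[-0.08,-0.24,0],1.8],[[-0.07,-0.24,0],1.8],[[-0.06,-0.25,0],1.8],[[-0.05,-0.25,0],1.8],[[-0.04,-0.25,0],1.8],[[-0.03,-0.25,0],1.8],[[-0.02,-0.25,0],1.8],[[-0.01,-0.25,0],1.8],[[0,-0.25,0],1.8],[[0,-0.25,0],1.8]]}}

```text
time: 34.4
ee_pos: [0.4779, -0.1201, 0.2706]
eef_rot: [0.694, 0.72, -0.001, -0.001]
ft_force: [-4.7, 2.7, 6.3]
width: 0.022
grip_force: 8.0
```

```bash
python3 arc.py -4 -8 -12
```

```text
angle -3.1062374282548166 R 0.08161391356457608 width 0.022013638765183325 7.987898454302922
radial out F 4.593622077160415
tang F cw 2.8471500607956077 ft [-4.69139204  2.68299608  6.32337156] [0.46888755 1.00174402 0.00337594]
-4.0 [ 0.18541542 -0.39352524]
-8.0 [ 0.22946338 -0.79105065]
-12.0 [ 0.29332428 -1.18587777]
```

Call:
{"api": "drive_tool", "payload": {"series": [[[-0.01,-0.08,0],0.6],[[-0.01,-0.08,0],0.6],[[0,-0.08,0],0.6],[[0,-0.08,0],0.6],[[0,-0.08,0],0.6],[[0.01,-0.08,0],0.6],[[0.01,-0.08,0],0.6],[[0.01,-0.08,0],0.6],[[0.01,-0.08,0],0.6],[[0.01,-0.08,0],0.6]]}}

```text
time: 35.65
ee_pos: [0.4783, -0.1281, 0.2705]
eef_rot: [0.655, 0.755, -0.0, -0.001]
ft_force: [-3.9, 2.1, 6.5]
width: 0.022
grip_force: 8.0
```

```bash
python3 arc.py -4 -8 -12
```

```text
angle -3.007753880907249 R 0.08189634801610865 width 0.021950018818009127 7.989347614638973
radial out F 3.5467941412668322
tang F cw 2.551515961332748 ft [-3.85554816  2.05541499  6.47994894] [ 0.41701035  0.79951407 -0.02394161]
-4.0 [ 0.25120098 -0.36961872]
-8.0 [ 0.33412196 -0.76088689]
-12.0 [ 0.43649457 -1.14752176]
```

Call:
{"api": "drive_tool", "payload": {"series": [[[0,-0.05,0],0.4],[[0,-0.05,0],0.4],[[0,-0.05,0],0.4],[[0.01,-0.05,0],0.4],[[0,-0.05,0],0.4],[[0.01,-0.05,0],0.3],[[0.01,-0.05,0],0.3],[[0.01,-0.05,0],0.3],[[0.01,-0.05,0],0.3],[[0.01,-0.05,0],0.3]]}}

```text
time: 36.9
ee_pos: [0.479, -0.1331, 0.2705]
eef_rot: [0.632, 0.775, -0.0, -0.001]
ft_force: [-3.9, 2.4, 6.1]
width: 0.0215
grip_force: 8.0
```

```bash
python3 arc.py -4 -8 -12
```

```text
angle -2.946186346116992 R 0.08209265549181262 width 0.021463163880317195 7.9904929545591585
radial out F 3.3182365340319127
tang F cw 3.0673535313910594 ft [-3.85065979  2.36469248  6.06153476] [ 0.4186955   0.65881742 -0.04512288]
-4.0 [ 0.29272433 -0.34965075]
-8.0 [ 0.3995624  -0.73507558]
-12.0 [ 0.52553016 -1.11467904]
```

Call:
{"api": "drive_tool", "payload": {"series": [[[0,-0.04,0],0.3],[[0.01,-0.04,0],0.3],[[0,-0.04,0],0.3],[[0.01,-0.04,0],0.3],[[0.01,-0.04,0],0.3],[[0.01,-0.04,0],0.3],[[0,-0.04,0],0.3],[[0.01,-0.04,0],0.3],[[0.01,-0.04,0],0.3],[[0.01,-0.04,0],0.3]]}}

```text
time: 38.15
ee_pos: [0.4797, -0.1371, 0.2705]
eef_rot: [0.612, 0.791, -0.0, -0.001]
ft_force: [-2.4, 2.4, 4.7]
width: 0.0222
grip_force: 8.0
```

```bash
python3 arc.py -4 -8 -12
```

```text
angle -2.897167102000177 R 0.08222058981183845 width 0.022204648260996357 7.991637405648362
radial out F 1.7612007087565313
tang F cw 2.8696613198284844 ft [-2.40330681  2.35815615  4.71397803] [ 0.37913644  0.5677461  -0.02888181]
-4.0 [ 0.32191862 -0.33179137]
-8.0 [ 0.44751403 -0.7115182 ]
-12.0 [ 0.5919309  -1.08449331]
```

Call:
{"api": "drive_tool", "payload": {"series": [[[0,-0.03,0],0.2],[[0.01,-0.03,0],0.2],[[0.01,-0.03,0],0.2],[[0.01,-0.03,0],0.2],[[0.01,-0.03,0],0.2],[[0,-0.03,0],0.2],[[0.01,-0.03,0],0.2],[[0.01,-0.03,0],0.2],[[0.01,-0.03,0],0.2],[[0.01,-0.03,0],0.2]]}}

```text
time: 39.4
ee_pos: [0.4805, -0.1401, 0.2705]
eef_rot: [0.598, 0.802, -0.0, -0.001]
ft_force: [-2.9, 1.3, 6.4]
width: 0.0219
grip_force: 8.0
```

```bash
python3 arc.py -4 
```

```text
angle -2.859229942318444 R 0.08226196221129407 width 0.021936659962235747 7.991973715543281
radial out F 2.3844279571021825
tang F cw 2.0785462450236123 ft [-2.86914029  1.33187281  6.40972973] [ 0.44275428  0.59152245 -0.03836874]
-4.0 [ 0.3382446  -0.31819015]
```

Call:
{"api": "drive_tool", "payload": {"series": [[[0,-0.03,0],0.2],[[0.01,-0.03,0],0.2],[[0.01,-0.03,0],0.2],[[0.01,-0.03,0],0.2],[[0.01,-0.03,0],0.2],[[0.01,-0.03,0],0.2],[[0.01,-0.03,0],0.2],[[0.01,-0.03,0],0.2],[[0.01,-0.03,0],0.2],[[0,-0.03,0],0.2]]}}

```text
time: 40.65
ee_pos: [0.4814, -0.1431, 0.2705]
eef_rot: [0.584, 0.812, -0.0, -0.0]
ft_force: [-2.8, 1.7, 4.6]
width: 0.0215
grip_force: 8.0
```

```bash
python3 arc.py -4 
```

```text
angle -2.8215777171050473 R 0.08229080224317953 width 0.021476944730492824 7.99164769006893
radial out F 2.1429349459211666
tang F cw 2.4857101468666807 ft [-2.81609621  1.68538637  4.60259841] [ 0.41363378  0.5548632  -0.07199744]
-4.0 [ 0.35272019 -0.30432472]
```

Call:
{"api": "drive_tool", "payload": {"series": [[[0.01,-0.03,0],0.2],[[0.01,-0.03,0],0.2],[[0.01,-0.03,0],0.2],[[0.01,-0.03,0],0.2],[[0.01,-0.03,0],0.2],[[0.01,-0.03,0],0.2],[[0.01,-0.03,0],0.2],[[0.01,-0.03,0],0.2],[[0.01,-0.02,0],0.2],[[0.01,-0.02,0],0.2]]}}

```text
time: 41.9
ee_pos: [0.4822, -0.1456, 0.2705]
eef_rot: [0.569, 0.822, -0.0, -0.001]
ft_force: [-4.6, 2.2, 6.9]
width: 0.0216
grip_force: 8.0
```

```bash
python3 arc.py -4 
```

```text
angle -2.789298539945638 R 0.08235910201405236 width 0.02158336458417413 7.997724251181353
radial out F 3.5849092289244435
tang F cw 3.623774232686526 ft [-4.61512729  2.1642352   6.88892074] [0.65427344 0.88843341 0.02748597]
-4.0 [ 0.3687686  -0.29042596]
```

Call:
{"api": "drive_tool", "payload": {"series": [[[0.01,-0.02,0],0.1],[[0,-0.02,0],0.1],[[0.01,-0.02,0],0.1],[[0.01,-0.02,0],0.1],[[0,-0.02,0],0.1],[[0.01,-0.02,0],0.1],[[0.01,-0.02,0],0.2],[[0,-0.02,0],0.2],[[0.01,-0.02,0],0.2],[[0.01,-0.02,0],0.2]]}}

```text
time: 43.15
ee_pos: [0.4828, -0.1473, 0.2704]
eef_rot: [0.559, 0.829, -0.0, -0.001]
ft_force: [-5.2, 4.0, 6.8]
width: 0.0217
grip_force: 8.0
```

```bash
python3 arc.py -4 
```

```text
angle -2.7677763833094198 R 0.0824404703720346 width 0.0217246894658307 8.002469381026458
radial out F 3.399977345783854
tang F cw 5.65368983851256 ft [-5.2297392  4.0216766  6.7902064] [ 0.91512061  1.05338912 -0.0610756 ]
-4.0 [ 0.38250821 -0.27945128]
```

Call:
{"api": "drive_tool", "payload": {"series": [[[0,-0.01,0],0.1],[[0.01,-0.01,0],0.1],[[0,-0.01,0],0.1],[[0.01,-0.01,0],0.1],[[0,-0.01,0],0.1],[[0.01,-0.01,0],0.1],[[0,-0.01,0],0.1],[[0.01,-0.01,0],0],[[0,-0.01,0],0],[[0,-0.01,0],0]]}}

```text
time: 44.4
ee_pos: [0.483, -0.1482, 0.2703]
eef_rot: [0.554, 0.832, -0.0, -0.001]
ft_force: [-5.1, 5.1, 6.2]
width: 0.0217
grip_force: 8.0
```

```bash
python3 arc.py -4 
```

```text
angle -2.75674352316676 R 0.08248706214308665 width 0.02173068142492923 8.002361403778195
radial out F 2.8312809939585675
tang F cw 6.6641229356260965 ft [-5.12602759  5.11375867  6.19556107] [ 1.04650463  1.13120791 -0.05322376]
-4.0 [ 0.3898864  -0.27346505]
```

6.7 N: bearing anticlockwise. Releasing, lifting away and checking.

Call:
{"api": "drive_tool", "payload": {"series": [[[0,0,0],0],[[0,0,0],0],[[0,0,0],0],[[0,0,0],0],[[0,0,0],0],[[0,0,1],0],[[0,0,1.6],0],[[0,0,1.6],0],[[0,0,1.6],0],[[0,0,1.6],0]], "hand": 0.5}}

```text
time: 45.65
ee_pos: [0.4842, -0.1484, 0.3459]
eef_rot: [0.554, 0.832, 0.0, 0.0]
ft_force: [-0.7, -0.7, -0.4]
width: 0.0439
grip_force: 0.0
```

Call:
{"api": "drive_tool", "payload": {"series": [[[0.5,1,2],-7],[[0.5,1,2],-7],[[0.5,1,1],-7],[[0.5,1,0],-7],[[0.5,1,0],-7],[[0.5,1,0],-7],[[0.5,1,0],-7],[[0.5,1,0],-7],[[0,0,0],0],[[0,0,0],0]]}}

```text
time: 46.9
ee_pos: [0.5239, -0.0689, 0.3949]
eef_rot: [0.88, 0.475, 0.0, 0.0]
ft_force: [-0.6, -0.8, 0.2]
width: 0.0434
grip_force: 0.0
```

```bash
python3 - <<'E'
from h import *
c=wrist();i=c["color"][:,:,::-1]
import pickle;pickle.dump(c,open("w7.pkl","wb"))
u,v=w2px(c,(.5595,-.1172,.24)).astype(int);print(u,v)
x,y=max(0,u-75),max(0,v-60);print(x,y)
cv2.imwrite("pics/c7.png",cv2.resize(i[y:y+115,x:x+150],None,fx=5,fy=5,interpolation=cv2.INTER_CUBIC))
E
```

```text
299 201
224 141
```

View pics/c7.png

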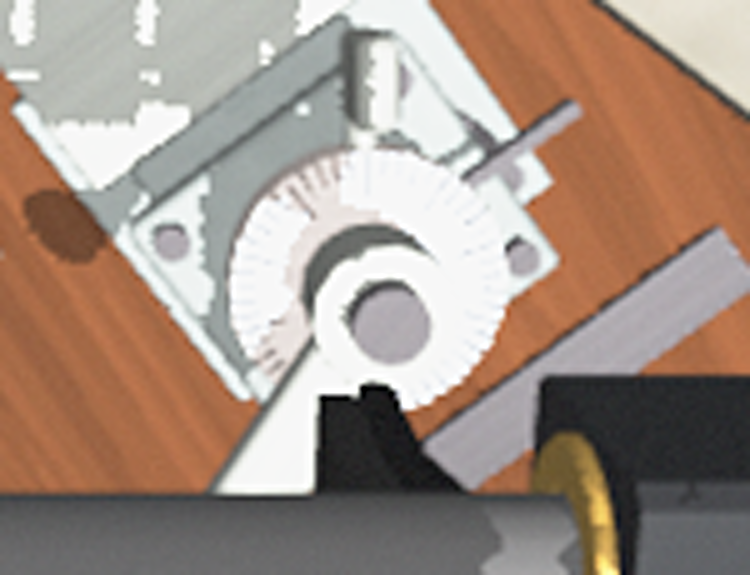

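The wing (375,75) now stands well anticlockwise of the pointer tip (577,107), with the hub at (390,320). I'll check the angle and hand in.

```bash
python3 - <<'E'
from h import *
import pickle;c=pickle.load(open("w7.pkl","rb"))
f=lambda u,v,z:px2w(c,224+(u-2)/5,141+(v-2)/5,z)[:2]
h=f(390,320,.253);a=[np.arctan2(*(p-h)[::-1]) for p in(f(377,80,.236),f(577,107,.198))];print(h,a,a[0]-a[1],.05*np.cos(a[0]-.07))
if .0255<.05*np.cos(a[0]-.07)<.0335: print(r.close_job())
E
```

```text
[ 0.55969646 -0.11634855] [np.float64(1.033836331283171), np.float64(0.03921229833485248)] 0.9946240329483186 0.028518654158681614
the job is handed in; nothing more can be done
None
```

The job is handed in at about 47 s: the crank bore clockwise at about 7.2 N, the dial was zeroed to about 0.5 mm at the wing, and the crank was left bearing lightly anticlockwise after about 6.7 N. The dial shows about 0.97 rad of free play, roughly 7.7 graduations. No verdict came back.

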